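# Scoop a display cover off the bench with a trim spatula

## Task

Slide the cranked spatula under the flat display cover, backing it against the sliding fence behind it until the fence comes to its end and the cover is on the blade up to its turned-up rear edge, without forcing it, and carry it on the blade to the inspection stand. Lower it gently so that it lies flat, centred and square across both rails of the stand, then draw the spatula out and stand it back on the bench, let go. Only the spatula may touch the cover (no fingers, no flipping it over); leave the air vent, door pull and scanner dock where they are.

Things in the scene. Friction and masses are not known exactly. Their poses are not given: they have to be found in the camera images.
- panel: Display cover: flat black plate with a glassy face, 100 mm (x) by 116 mm (y), 9 mm thick, about 120 g. Origin: centre of its underside, z up. At its edges x = -50 and +50 mm the underside is cut back: the lowest 4 mm are missing for 14 mm inwards; there a blade starts under, then meets a 4 mm step. It lies on the bench, -x edge to the robot, 3 to 85 mm short of the fence, a little askew.
- spatula: Black spatula, 150 g, standing on blade and heel. x points to the blade. Origin: at its underside level, below the grip. Blade: x 77 to 140 mm, 56 mm wide, z 0 to 2 mm; its rear edge (x 74 to 77) is turned up, 14 mm high. Neck 26 mm wide, leaning up and back to x 36, z 54. Handle: x -60 to 60 mm, 24 mm wide, z 44 to 66. Heel: leg at x -60 to -50 mm down to z 0.
- spatula_tip (a point): Middle of the blade's front edge, on its underside (x 140 mm, z 0 in the spatula's frame).
- spatula_grip (a point): Middle of the handle's grip, 55 mm above the spatula's underside; axes as the spatula's. Grasp the 24 mm wide handle across y.
- fence: Sliding fence, on the left or right: aluminium bar 20 mm (x) by 150 mm (y), 20 mm high, on two rods in a grey housing behind it. Origin: bottom middle of its front face; x points away from the robot. Pushed lightly (about 0.2 N) it slides along its x, until it meets a firm end after 0 to 60 mm; how far must be felt. Yellow tape is a mark only.
- stand: Inspection stand, fixed on the bench on the other side: two aluminium rails along its x, 110 mm long, 14 mm wide, middles at y = -45 and +45 mm (clear gap 76 mm), tops 45 mm above the bench, on a base plate 130 by 124 mm, 6 mm thick. Open between the rails at both ends. Origin: on the bench at its centre; x points away from the robot.
- vent: Bystander: black air vent, 75 by 150 mm, 28 mm high; origin: centre of its underside.
- door_pull: Bystander: door pull on a black plate 50 by 170 mm, 43 mm high; origin: centre of its underside.
- dock: Bystander: black scanner dock, 90 by 80 mm, 65 mm high; origin: centre of its underside.
Things that resemble listed ones, but are neither listed nor needed, are in the scene too. Of the things like the panel, leave any that is turquoise; of the rest the smaller one is meant.

How it is judged:
By the outcome, as a careful person would: the job done as asked, in the order asked, and still so for the second after the job is handed in, with the robot touching nothing.
It also fails if it takes over 70 s, if anything falls off the work surface, if the arm or the gripper's body presses on something with over 40 N, if the wrist force passes 120 N, or if a joint passes its speed limit or range.

## Robot

A 6-joint arm with a two-finger parallel gripper is mounted at the origin on the work surface. World frame = base frame: x ahead of the robot, y to its left, z up, the work surface at z = 0. Lengths are in mm, angles in rad, forces in N, time in s.
With the tool pointing down it reaches from about 350 to 875 mm from the base axis. Payload 4.2 kg.
Tool frame: the origin (TCP) lies at the very end of the fingers, on their centre line; the grasp point (between the pads) lies 19 mm behind it; z points along the fingers, y is the line along which they close (so a half turn about z gives the same grasp; the last joint's range is limited). The gripper opens to 85 mm and grips with 20 to 120 N. Pads are 22 mm wide; open, the fingers measure 114 mm over their backs; the gripper's body (76 mm by 85 mm) begins 54 mm behind the grasp point. The pads swing forward as they close: fully open they stand 13 mm farther back than shut.
Start: joints at [1.389, 0.385, 0.008, 0, -1.194, -0.259], TCP at [266.631, 565.25, 231.312] pointing down, gripper open.
Joint ranges: [-3.14, 3.14], [-1.21, 2.06], [-1.07, 1.41], [-3.16, 2.05], [-2.99, -0.16], [-3.1, 3.1]. Speed limits (rad/s): [2.79, 2.79, 3.14, 3.14, 3.14, 3.14].

## Interface

Orientations are given as a unit quaternion [x, y, z, w].
In Python, from bench import read_state, get_image, get_calibration, job_done gives the robot as it stands.
- The arm moves only by the shell command python3 -m creep 'ROWS'. ROWS is a JSON object of lists of equal length, an entry for each row: "translation": the shift along the world's x, y, z in cm, a list of three; "delta_rot": the turn, a rotation vector about the world's x, y, z in degrees, a list of three; "hand": the finger opening in cm, from 0 to 8.54. A call has 1 to 8 rows; each row is the pose to reach, as a shift and turn from the pose commanded when the call began; what a row does not reach only later rows make up. A row lasts 1/8 s, in which the tool goes at most 62.5 mm and 10.7 degrees, less where a joint would pass 70% of its speed; a pose out of reach is approached as far as the arm can. A call with a gripper value outside its range is refused whole. The fingers move at their own pace and stop on an object; the grip force is fixed at half the most. Time passes only in rows, so rows that repeat a pose let the fingers close. It gives the time, the measured TCP pose, the force, the opening and the grip force at its end, in the units of the state.
- read_state(): the state, without advancing time (a new reading comes with each control period).
- get_image(name): name is "side" or "top"; returns (picture, depth): 420x560x3 uint8, red, green, blue; 420x560 float32, mm along the optical axis (not along the pixel's ray), 0 where there is no reading.
- get_calibration(name): a dict with "intrinsics" (3x3 intrinsics, pixels), "xyz" and "attitude" of the camera in the world. Camera axes: x right, y down, z forward; pixel columns grow to the right and rows downward; lengths in mm; the calibration is good to about 2 mm. A picture is of the moment at which its call begins. get_calibration takes no time and is no camera call.
- job_done(): hands the job in; it is judged then, once.
The state is a dict: "clock": time; "joints": joint angles; "joint_vel": joint speeds; "joint_efforts": joint torques, N m; "position": TCP position; "ee_rot": TCP orientation; "contact_force": force on the tool from outside, world axes, zero at the start; "wrist_torque": the same for the moment, N m; "gripper_width": finger opening in mm; "grasp_force": force on a finger pad.
Only numpy, scipy, OpenCV 4.12 (cv2) and the standard library are available. Lean on these libraries where they do the work, as an engineer would, in place of code of your own. Each camera call takes 0.05 s, during which the arm holds its last target. There are 200 camera calls.

## Working session

There is one attempt and no reset: what is moved stays moved. The work goes in short steps, Python scripts to look and compute and a shell command to move; the robot and the scene stay as the last step left them, time stands still between calls to the robot, and variables do not carry over. Pictures are saved under pics/ and viewed, at most 10 in all, crops included, and the job is handed in when it is done.

```bash
mkdir -p pics
cat > h.py <<'E'
import numpy as np,cv2
from bench import *
from scipy.spatial.transform import Rotation as R
def snap(n,f=None):
    p,d=get_image(n); 
    np.savez(f'{n}.npz',p=p,d=d)
    if f: cv2.imwrite(f'pics/{f}.png',p[:,:,::-1])
    return p,d
def cal(n):
    c=get_calibration(n); K=np.array(c['intrinsics']);t=np.array(c['xyz']);a=np.array(c['attitude'])
    M=R.from_quat(a).as_matrix() if a.size==4 else (a if a.shape==(3,3) else R.from_rotvec(a).as_matrix())
    return K,t,M
def onz(n,uv,z):
    K,t,M=cal(n); uv=np.atleast_2d(uv).astype(float)
    r=(M@np.linalg.inv(K)@np.c_[uv,np.ones(len(uv))].T).T
    return t+r*((z-t[2])/r[:,2])[:,None]
def cloud(n,d):
    K,t,M=cal(n); v,u=np.indices(d.shape)
    r=np.stack([u,v,np.ones_like(u)],-1)@np.linalg.inv(K).T
    return (r*d[...,None])@M.T+t
E
python3 - <<'E'
from h import *
snap('top','top0');snap('side','side0')
for n in('top','side'):print(get_calibration(n))
s=read_state();print(s)
E
```

```text
{'intrinsics': array([[514.30293892,   0.        , 280.25689428],
       [  0.        , 514.30293892, 204.31043497],
       [  0.        ,   0.        ,   1.        ]]), 'xyz': array([ 426.60754974,   13.53634472, 1519.34747152]), 'attitude': array([ 0.71608073, -0.69668641,  0.03214793, -0.02868704])}
{'intrinsics': array([[519.66859366,   0.        , 282.06190967],
       [  0.        , 519.66859366, 212.52059291],
       [  0.        ,   0.        ,   1.        ]]), 'xyz': array([ 393.15285064, 1044.88563269, 1370.78442629]), 'attitude': array([-0.09074821,  0.93762135, -0.33456776,  0.02637026])}
{'clock': 0.1, 'joints': array([ 1.38859128e+00,  3.85481430e-01,  6.73817046e-03, -4.26012143e-04,
       -1.19401092e+00, -2.58596047e-01]), 'joint_vel': array([ 0.0010119 , -0.00123855,  0.00468421,  0.00231589,  0.00074885,
       -0.00018773]), 'joint_efforts': array([-1.00229630e-03, -3.93319273e+01,  1.88928956e+01,  4.19794902e+00,
       -2.59515706e-03,  8.24234121e-06]), 'position': array([266.42913687, 564.77686666, 230.32172684]), 'ee_rot': array([ 9.75792294e-01, -2.18697053e-01, -1.60461524e-04,  9.85770831e-04]), 'contact_force': array([-0.03575658, -0.24918171,  0.01117878]), 'wrist_torque': array([-0.01792739,  0.06363538,  0.01783839]), 'grasp_force': 0.0, 'gripper_width': 85.09449271893908}
```

View pics/top0.png

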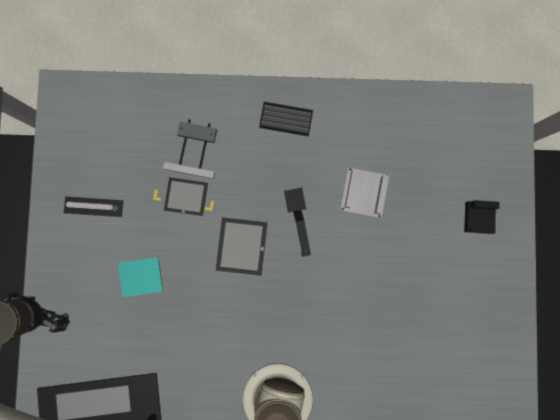

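View pics/side0.png

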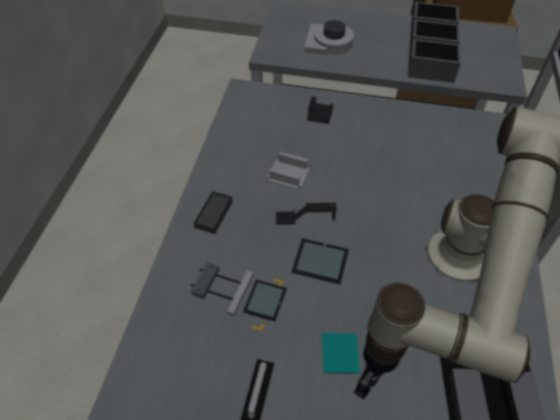

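The top view shows the target panel at (186,197), the fence bar at (189,170), the spatula with its blade at (295,200) and handle at (303,235), and the stand at (365,193). The larger decoy is at (242,246).

```bash
cat > m.py <<'E'
from h import *
p=np.load('top.npz')['p'];d=np.load('top.npz')['d']
g=cv2.cvtColor(p,cv2.COLOR_RGB2GRAY)
C=cloud('top',d)
def rect(roi,thr,z,dark=True,S=6):
    x0,y0,x1,y1=roi
    c=cv2.resize(g[y0:y1,x0:x1],None,fx=S,fy=S,interpolation=cv2.INTER_CUBIC)
    m=((c<thr) if dark else (c>thr)).astype(np.uint8)
    cs,_=cv2.findContours(m,0,cv2.CHAIN_APPROX_NONE)
    k=max(cs,key=cv2.contourArea)[:,0]
    uv=(k+.5)/S-.5+[x0,y0]
    w=onz('top',uv,z)[:,:2]
    r=cv2.minAreaRect(w.astype(np.float32)); return w,r,cv2.boxPoints(r)
if __name__=='__main__':
    for nm,roi,t,z,dk in[('panel',(155,176,212,220),55,9,True),('fence',(158,158,220,180),135,20,False),('spat',(280,183,318,262),55,30,True),('blade',(280,183,309,213),55,2,True),('handle',(297,222,316,262),55,66,True),('stand',(338,163,394,220),125,6,False)]:
        w,r,b=rect(roi,t,z,dk); print(nm,np.round(r[0],1),np.round(r[1],1),round(r[2],1),np.round(b,0).tolist())
    for q in[(186,197),(189,170),(305,245),(295,202),(348,190),(382,190)]:print(q,np.round(C[q[1],q[0]],1), g[q[1],q[0]])
    v=np.hstack([cv2.resize(p[150:225,150:230],None,fx=5,fy=5,interpolation=2),cv2.resize(p[150:225,330:400],None,fx=5,fy=5,interpolation=2)])
    cv2.imwrite('pics/c1.png',v[:,:,::-1])
E
python3 m.py
```

```text
panel [574.3 287.9] [111.3  94. ] 83.6 [[521.0, 238.0], [615.0, 227.0], [627.0, 338.0], [534.0, 348.0]]
fence [651.6 281.8] [149.7  21. ] 80.4 [[629.0, 210.0], [649.0, 206.0], [674.0, 354.0], [654.0, 357.0]]
spat [506.  -47.6] [192.4  48.9] 12.8 [[407.0, -45.0], [418.0, -93.0], [605.0, -50.0], [594.0, -3.0]]
blade [567.9 -35.1] [72.  49.9] 12.5 [[527.0, -19.0], [538.0, -67.0], [608.0, -52.0], [598.0, -3.0]]
handle [459.1 -57.9] [95.7 21.4] 10.4 [[410.0, -56.0], [414.0, -77.0], [508.0, -60.0], [504.0, -39.0]]
stand [ 599.3 -246.5] [116.9 135. ] 80.2 [[523.0, -293.0], [656.0, -316.0], [676.0, -200.0], [543.0, -177.0]]
(186, 197) [570.4 285.3  14.1] 131
(189, 170) [648.9 277.8  26. ] 164
(305, 245) [439.  -64.7  65.6] 53
(295, 202) [565.4 -35.5   5.5] 50
(348, 190) [ 603.9 -190.    18. ] 110
(382, 190) [ 602.9 -283.5   50.3] 162
```

View pics/c1.png

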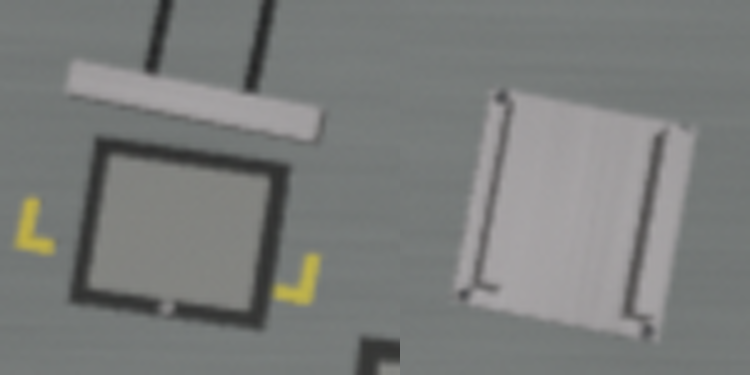

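The crops show the panel's outline clearly. The fence bar's front face is about 17 mm beyond the panel's far edge, and both stand rails are visible. I'll refine the stand and spatula once, then move.

Run:
```python
from m import *
for nm,roi,t,z,dk in[('panel',(155,176,212,220),80,9,True),('blade',(280,183,309,210),72,2,True),('handle',(297,215,316,262),72,66,True)]:
    w,r,b=rect(roi,t,z,dk); print(nm,np.round(r[0],1),np.round(r[1],1),round(r[2],1),np.round(b,1).tolist())
sub=np.zeros(d.shape,bool); sub[160:225,335:395]=1
m=sub&(C[...,2]>36)&(C[...,2]<60)
v,u=np.nonzero(m); w=onz('top',np.c_[u,v],45)[:,:2]
a=np.radians(-9.8);ex=np.array([np.cos(a),np.sin(a)]);ey=np.array([-ex[1],ex[0]])
y=w@ey;x=w@ex; mid=(y.min()+y.max())/2
for s in(y>mid,y<mid):
    c,_,_,_=[*cv2.fitLine(w[s].astype(np.float32),2,0,.01,.01)];print('rail',s.sum(),w[s].mean(0),np.degrees(np.arctan(cv2.fitLine(w[s].astype(np.float32),2,0,.01,.01)[1]/cv2.fitLine(w[s].astype(np.float32),2,0,.01,.01)[0])),np.ptp(x[s]),np.ptp(y[s]))
r=cv2.minAreaRect(w.astype(np.float32));print(r)
```

```text
panel [573.5 287.5] [116.8  99.3] 83.4 [[517.5999755859375, 235.1999969482422], [616.2000122070312, 223.8000030517578], [629.5, 339.79998779296875], [530.9000244140625, 351.20001220703125]]
blade [572.7 -34.2] [65.1 54.1] 12.3 [[535.0999755859375, -14.699999809265137], [546.5999755859375, -67.5999984741211], [610.2000122070312, -53.70000076293945], [598.7000122070312, -0.8999999761581421]]
handle [467.9 -55.5] [117.   25.1] 11.9 [[408.0, -55.20000076293945], [413.20001220703125, -79.80000305175781], [527.7000122070312, -55.70000076293945], [522.5, -31.200000762939453]]
rail 197 [ 606.19190614 -195.98343308] [-9.91031] 110.24232044107498 15.204084786255294
rail 206 [ 590.44988467 -284.22455109] [-9.920677] 110.17042354116029 15.919871404063343
((598.8592529296875, -240.1595001220703), (105.13092041015625, 110.24346923828125), 80.17626190185547)
```

```bash
python3 -m creep '{"translation":[[1.5,-5,0],[4,-11,0],[6,-17,0],[8,-23,0],[10,-29,0],[12,-35,0],[14,-40,0],[15,-45,0]],"delta_rot":[[0,0,4],[0,0,8],[0,0,12],[0,0,16],[0,0,20],[0,0,24],[0,0,28],[0,0,32]],"hand":[8.5,8,7,6.5,6,6,6,6]}'
python3 -m creep '{"translation":[[2,-5,-2],[3.5,-10,-5],[4.6,-15,-8],[5.1,-17.1,-10],[5.1,-17.1,-10],[5.1,-17.1,-10]],"delta_rot":[[0,0,3],[0,0,5],[0,0,5.3],[0,0,5.3],[0,0,5.3],[0,0,5.3]],"hand":[6,6,6,6,6,6]}'
python3 - <<'E'
from h import *
s=read_state();print(s['position'],R.from_quat(s['ee_rot']).as_euler('zyx',degrees=True),s['contact_force'],s['clock'])
E
```

```text
clock: 1.1
position: [416.9, 113.2, 231.2]
ee_rot: [0.998, 0.06, -0.0, 0.0]
contact_force: [0.7, -0.3, 0.6]
gripper_width: 59.9
grasp_force: 0.0
clock: 1.85
position: [467.9, -55.4, 131.8]
ee_rot: [0.994, 0.105, 0.0, 0.0]
contact_force: [0.3, -0.6, -0.5]
gripper_width: 60.0
grasp_force: 0.0
[467.91300722 -55.37022186 131.77401648] [-1.20689129e+01  3.91825801e-02  1.79999225e+02] [ 0.34059177 -0.62925592 -0.46648358] 1.85
```

```bash
python3 -m creep '{"translation":[[0,0,-3],[0,0,-6],[0,0,-8.5],[0,0,-9.7],[0,0,-9.7],[0,0,-9.7],[0,0,-9.7],[0,0,-9.7]],"delta_rot":[[0,0,0],[0,0,0],[0,0,0],[0,0,0],[0,0,0],[0,0,0],[0,0,0],[0,0,0]],"hand":[6,6,6,6,6,2,1,1]}'
python3 -m creep '{"translation":[[0,0,0],[0,0,0],[0,0,0],[0,0,0]],"delta_rot":[[0,0,0],[0,0,0],[0,0,0],[0,0,0]],"hand":[1,1,1,1]}'
python3 - <<'E'
from h import *
s=read_state();print(s['position'],s['contact_force'],s['gripper_width'],s['grasp_force'],s['clock'])
snap('top','top1')
E
```

```text
clock: 2.85
position: [468.4, -55.6, 35.2]
ee_rot: [0.994, 0.105, 0.001, -0.0]
contact_force: [-0.5, 1.6, 4.9]
gripper_width: 23.0
grasp_force: 60.4
clock: 3.35
position: [468.4, -55.6, 35.2]
ee_rot: [0.994, 0.105, 0.001, -0.0]
contact_force: [-0.4, 1.3, 6.8]
gripper_width: 23.4
grasp_force: 60.6
[468.4130477  -55.62355861  35.2241251 ] [-0.43220515  1.28526681  6.83845411] 23.385334754640827 60.62406063079834 3.35
```

```bash
python3 -m creep '{"translation":[[0,0,2],[0,0,5],[-1,4,7.3],[-2,8,7.3],[-3,13,7.3],[-4,18,7.3],[-5,23,7.3],[-6,27,7.3]],"delta_rot":[[0,0,0],[0,0,0],[0,0,-3],[0,0,-7],[0,0,-11],[0,0,-15],[0,0,-19],[0,0,-21.8]],"hand":[1,1,1,1,1,1,1,1]}'
python3 -m creep '{"translation":[[-1,4,0],[-2,8,0],[-2.8,10.4,1],[-2.8,10.4,1],[-2.8,10.4,1],[-2.8,10.4,0.5],[-2.8,10.4,0],[-2.8,10.4,0]],"delta_rot":[[0,0,0],[0,0,0],[0.9,5,0],[1.7,10,0],[2.6,15,0],[3.4,20,0],[4.4,25.6,0],[4.4,25.6,0]],"hand":[1,1,1,1,1,1,1,1]}'
python3 - <<'E'
from h import *
s=read_state();M=R.from_quat(s['ee_rot']).as_matrix();print(s['position'],M[:,0],s['contact_force'],s['clock'])
print('tip',s['position']+M@[140,0,35.2])
snap('top');p,d=snap('side')
t=np.load('top.npz')['p']
cv2.imwrite('pics/c2.png',np.vstack([cv2.resize(t[140:280,120:320],None,fx=2,fy=2),cv2.resize(p[200:350,180:380],None,fx=2,fy=2)])[:,:,::-1])
E
```

```text
clock: 4.4
position: [406.7, 215.7, 107.0]
ee_rot: [0.996, -0.086, -0.0, 0.0]
contact_force: [0.8, 0.3, -2.1]
gripper_width: 23.1
grasp_force: 60.2
clock: 5.4
position: [380.4, 317.5, 105.5]
ee_rot: [0.971, -0.085, -0.225, -0.018]
contact_force: [0.7, 0.5, -1.7]
gripper_width: 23.2
grasp_force: 60.1
[380.35252486 317.47733293 105.54087223] [ 0.8846577  -0.15595965 -0.43938292] [ 0.65488235  0.53284445 -1.65701612] 5.4
tip [488.95717866 298.23697011  12.40721766]
```

View pics/c2.png

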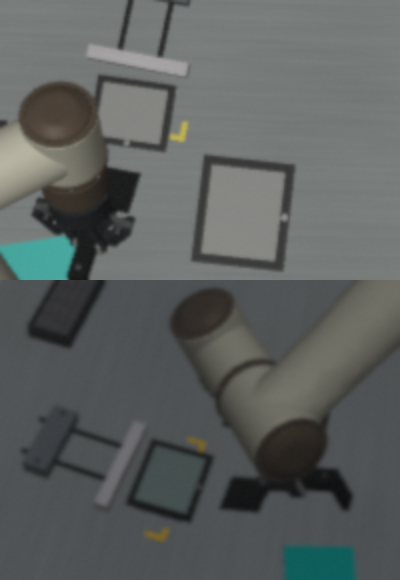

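The blade is about 35 mm in front of the panel's near edge (side crop around (240,493)), tilted nose-down and lined up with it. Next I lower it until the tip touches the bench.

```bash
python3 -m creep '{"translation":[[0,0.1,-0.5],[0,0.1,-1.0],[0,0.1,-1.1],[0,0.1,-1.1],[0,0.1,-1.1]],"delta_rot":[[0,0,0],[0,0,0],[0,0,0],[0,0,0],[0,0,0]],"hand":[1,1,1,1,1]}'
python3 -m creep '{"translation":[[0,0,-0.05],[0,0,-0.1],[0,0,-0.1]],"delta_rot":[[0,0,0],[0,0,0],[0,0,0]],"hand":[1,1,1]}'
python3 -m creep '{"translation":[[0,0,-0.03],[0,0,-0.05],[0,0,-0.05]],"delta_rot":[[0,0,0],[0,0,0],[0,0,0]],"hand":[1,1,1]}'
```

```text
clock: 6.12
position: [379.7, 319.4, 96.5]
ee_rot: [0.971, -0.083, -0.224, -0.019]
contact_force: [-0.1, 0.1, -0.7]
gripper_width: 23.0
grasp_force: 60.1
clock: 6.5
position: [379.6, 319.2, 95.3]
ee_rot: [0.971, -0.083, -0.224, -0.019]
contact_force: [0.4, -0.1, -1.8]
gripper_width: 23.5
grasp_force: 60.1
clock: 6.88
position: [379.6, 319.3, 94.8]
ee_rot: [0.971, -0.083, -0.224, -0.019]
contact_force: [-0.2, -0.0, -2.0]
gripper_width: 23.2
grasp_force: 60.1
```

```bash
python3 -m creep '{"translation":[[0,0,-0.05],[0,0,-0.1],[0,0,-0.1]],"delta_rot":[[0,0,0],[0,0,0],[0,0,0]],"hand":[1,1,1]}'
python3 -m creep '{"translation":[[0,0,-0.03],[0,0,-0.05],[0,0,-0.05]],"delta_rot":[[0,0,0],[0,0,0],[0,0,0]],"hand":[1,1,1]}'
python3 -m creep '{"translation":[[0,0,-0.03],[0,0,-0.05],[0,0,-0.05]],"delta_rot":[[0,0,0],[0,0,0],[0,0,0]],"hand":[1,1,1]}'
```

```text
clock: 7.25
position: [379.6, 319.2, 93.8]
ee_rot: [0.971, -0.083, -0.224, -0.019]
contact_force: [-0.2, 0.4, -0.9]
gripper_width: 23.2
grasp_force: 60.1
clock: 7.62
position: [379.6, 319.2, 93.3]
ee_rot: [0.971, -0.083, -0.224, -0.019]
contact_force: [-0.2, 0.9, -0.9]
gripper_width: 23.1
grasp_force: 60.1
clock: 8.0
position: [379.6, 319.2, 92.9]
ee_rot: [0.971, -0.083, -0.224, -0.019]
contact_force: [-1.2, -0.0, -1.0]
gripper_width: 23.2
grasp_force: 60.2
```

```bash
python3 -m creep '{"translation":[[0,0,-0.03],[0,0,-0.05],[0,0,-0.05]],"delta_rot":[[0,0,0],[0,0,0],[0,0,0]],"hand":[1,1,1]}'; python3 -c "
from h import *
s=read_state();M=R.from_quat(s['ee_rot']).as_matrix();print(s['position'],s['contact_force'],s['position']+M@[140,0,35.2],s['wrist_torque'])"
```

```text
clock: 8.38
position: [379.4, 319.3, 92.6]
ee_rot: [0.971, -0.083, -0.224, -0.019]
contact_force: [-2.4, 0.3, 2.8]
gripper_width: 23.2
grasp_force: 60.4
[379.39848621 319.26444624  92.55843922] [-2.41996142  0.32524817  2.75608571] [ 4.88202635e+02  3.00578826e+02 -4.55240981e-01] [-0.08894091 -0.21679329  0.0334742 ]
```

```bash
python3 -m creep '{"translation":[[0.3,-0.05,0.03],[0.8,-0.14,0.03],[1.3,-0.22,0.03],[1.8,-0.31,0.03],[2.3,-0.39,0.03],[2.8,-0.48,0.03],[3.3,-0.56,0.03],[3.74,-0.64,0.03]],"delta_rot":[[0,0,0],[0,0,0],[0,0,0],[0,0,0],[0,0,0],[0,0,0],[0,0,0],[0,0,0]],"hand":[1,1,1,1,1,1,1,1]}'
python3 -m creep '{"translation":[[0.2,-0.03,0],[0.4,-0.07,0],[0.6,-0.1,0],[0.8,-0.14,0],[1.0,-0.17,0],[1.2,-0.2,0],[1.4,-0.24,0],[1.6,-0.27,0]],"delta_rot":[[0,0,0],[0,0,0],[0,0,0],[0,0,0],[0,0,0],[0,0,0],[0,0,0],[0,0,0]],"hand":[1,1,1,1,1,1,1,1]}'
cat > look.py <<'E'
from h import *
import sys
s=read_state();M=R.from_quat(s['ee_rot']).as_matrix();print(s['position'],s['contact_force'],'tip',s['position']+M@[140,0,35.2],s['wrist_torque'],s['clock'])
t,_=snap('top');p,_=snap('side')
cv2.imwrite(f'pics/{sys.argv[1]}.png',np.vstack([cv2.resize(t[140:240,130:260],None,fx=3,fy=3),cv2.resize(p[230:330,190:320],None,fx=3,fy=3)])[:,:,::-1])
E
python3 look.py c3
```

```text
clock: 9.38
position: [417.4, 312.8, 92.6]
ee_rot: [0.971, -0.083, -0.224, -0.019]
contact_force: [-2.6, -0.0, 2.6]
gripper_width: 23.4
grasp_force: 60.4
clock: 10.38
position: [433.1, 310.1, 92.6]
ee_rot: [0.971, -0.083, -0.224, -0.019]
contact_force: [-5.0, 0.8, 3.9]
gripper_width: 23.1
grasp_force: 60.5
[433.1029391  310.12884732  92.64757732] [-4.95701471  0.80726882  3.85561386] tip [ 5.41929855e+02  2.91420191e+02 -3.34832880e-01] [0.23226324 0.7573914  0.05246036] 10.375
```

View pics/c3.png

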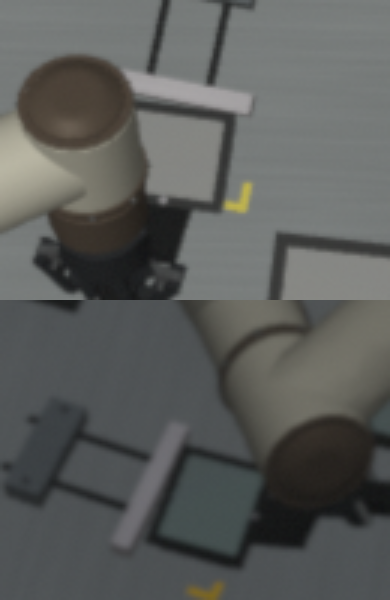

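The panel is being pushed square and is only a few mm short of the fence (top crop: the bar's lower edge at y≈110 against the panel's top edge at y≈105). I'll carry on with a little less downward pressure.

```bash
python3 -m creep '{"translation":[[0.1,-0.02,0.04],[0.2,-0.03,0.04],[0.3,-0.05,0.04],[0.4,-0.07,0.04],[0.5,-0.09,0.04],[0.6,-0.1,0.04],[0.7,-0.12,0.04],[0.8,-0.14,0.04]],"delta_rot":[[0,0,0],[0,0,0],[0,0,0],[0,0,0],[0,0,0],[0,0,0],[0,0,0],[0,0,0]],"hand":[1,1,1,1,1,1,1,1]}'
python3 -m creep '{"translation":[[0.2,-0.03,0],[0.4,-0.07,0],[0.6,-0.1,0],[0.8,-0.14,0],[0.8,-0.14,0],[0.8,-0.14,0]],"delta_rot":[[0,0,0],[0,0,0],[0,0,0],[0,0,0],[0,0,0],[0,0,0]],"hand":[1,1,1,1,1,1]}'
python3 look.py c4
```

```text
clock: 11.48
position: [441.1, 308.7, 92.9]
ee_rot: [0.971, -0.083, -0.224, -0.019]
contact_force: [-3.0, 0.4, 2.0]
gripper_width: 23.1
grasp_force: 60.2
clock: 12.22
position: [449.4, 307.3, 92.9]
ee_rot: [0.971, -0.083, -0.224, -0.019]
contact_force: [-1.2, 0.4, 0.7]
gripper_width: 23.4
grasp_force: 60.1
[449.39944276 307.33061529  92.86915388] [-1.19229755  0.35566004  0.68184798] tip [ 5.58313936e+02  2.88588815e+02 -3.97561683e-03] [-0.03193582 -0.55671414  0.00548944] 12.225
```

View pics/c4.png

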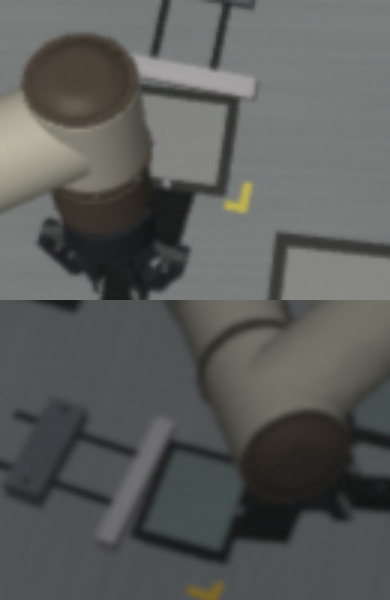

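```bash
cat > tr.py <<'E'
from h import *
a=np.radians(-9.8);ex=np.array([np.cos(a),np.sin(a)]);ey=np.array([-ex[1],ex[0]])
p,_=snap('top');side=snap('side')
s=read_state();M=R.from_quat(s['ee_rot']).as_matrix();tip=s['position']+M@[140,0,35.2]
g=cv2.cvtColor(p,cv2.COLOR_RGB2GRAY)
v,u=np.nonzero(g>-1); 
w=onz('top',np.c_[u,v],20)[:,:2]-[641.7,283.5]; X=w@ex;Y=w@ey; G=g[v,u].astype(float)
# bar: bright-weighted centre along x in band
b=(Y>-70)&(Y<-35)&(X>-15)&(X<95)&(G>140)
f=np.median(X[b])-10 if b.sum()>15 else None
w9=onz('top',np.c_[u,v],9)[:,:2]-[641.7,283.5]; X9=w9@ex;Y9=w9@ey
prof=[int(G[(abs(X9-x)<1.5)&(Y9>-52)&(Y9<-34)].mean()) for x in np.arange(f-125,f+6,3)]
print('fence moved',f,'tip-to-fence: entry',np.r_[tip[:2]-[641.7,283.5]]@ex-(f-100),'tip',tip,'F',s['contact_force'],'T',s['wrist_torque'],s['clock'])
print(prof)
E
python3 tr.py
```

```text
fence moved 17.08986389558421 tip-to-fence: entry -0.1589630941595317 tip [ 5.58292900e+02  2.88664718e+02 -9.79649236e-03] F [-0.57200936 -0.4148158   0.46269524] T [-0.10170145 -0.73497603  0.03307943] 12.425
[109, 103, 99, 111, 102, 100, 95, 100, 74, 57, 61, 98, 125, 131, 132, 132, 132, 132, 132, 132, 132, 131, 131, 132, 132, 132, 132, 130, 131, 131, 132, 129, 129, 128, 130, 130, 125, 123, 90, 59, 52, 73, 128, 157]
```

```bash
python3 -m creep '{"translation":[[0.2,-0.03,0],[0.4,-0.07,0],[0.6,-0.1,0],[0.8,-0.14,0],[0.8,-0.14,0],[0.8,-0.14,0]],"delta_rot":[[0,0,0],[0,0,0],[0,0,0],[0,0,0],[0,0,0],[0,0,0]],"hand":[1,1,1,1,1,1]}'; python3 tr.py
```

```text
clock: 13.18
position: [457.3, 305.9, 92.9]
ee_rot: [0.971, -0.083, -0.224, -0.019]
contact_force: [-1.2, 0.5, 0.5]
gripper_width: 23.2
grasp_force: 60.2
fence moved 24.94050952368743 tip-to-fence: entry 0.016535165936275575 tip [5.66191921e+02 2.87240670e+02 3.88387334e-02] F [-1.04368322  0.56290351  0.39552087] T [-0.01122542 -0.44694925  0.00740915] 13.275
[103, 113, 108, 102, 98, 108, 104, 92, 68, 55, 58, 87, 124, 132, 132, 132, 132, 132, 132, 132, 132, 132, 132, 132, 131, 131, 131, 131, 129, 129, 130, 130, 130, 127, 128, 128, 128, 122, 85, 57, 52, 74, 127, 157]
```

```bash
python3 -m creep '{"translation":[[0.2,-0.03,0],[0.4,-0.07,0],[0.6,-0.1,0],[0.8,-0.14,0],[1.0,-0.17,0],[1.2,-0.2,0],[1.2,-0.2,0]],"delta_rot":[[0,0,0],[0,0,0],[0,0,0],[0,0,0],[0,0,0],[0,0,0],[0,0,0]],"hand":[1,1,1,1,1,1,1]}'; python3 tr.py
python3 -m creep '{"translation":[[0.2,-0.03,0],[0.4,-0.07,0],[0.6,-0.1,0],[0.8,-0.14,0],[0.8,-0.14,0]],"delta_rot":[[0,0,0],[0,0,0],[0,0,0],[0,0,0],[0,0,0]],"hand":[1,1,1,1,1]}'; python3 tr.py
```

```text
clock: 14.15
position: [469.4, 303.9, 92.9]
ee_rot: [0.971, -0.083, -0.224, -0.019]
contact_force: [-2.5, 0.7, 2.0]
gripper_width: 23.4
grasp_force: 60.2
fence moved 37.746595471469405 tip-to-fence: entry -0.5474369387930551 tip [5.78260956e+02 2.85189131e+02 1.96265474e-02] F [-1.75181583  0.73343466  0.28661858] T [ 0.00294822 -0.3880452   0.08986279] 14.25
[109, 111, 107, 103, 100, 102, 103, 88, 63, 53, 60, 99, 128, 132, 132, 132, 132, 132, 132, 132, 131, 132, 132, 132, 130, 130, 131, 131, 131, 128, 129, 128, 129, 130, 127, 127, 128, 120, 81, 54, 54, 82, 135, 159]
clock: 14.88
position: [477.4, 302.5, 92.9]
ee_rot: [0.971, -0.083, -0.224, -0.019]
contact_force: [-1.7, 1.0, 1.4]
gripper_width: 23.2
grasp_force: 60.3
fence moved 45.32235216192477 tip-to-fence: entry -0.016044681880018175 tip [5.86249249e+02 2.83806002e+02 3.64027350e-03] F [-1.71029623  0.99936092  1.00178109] T [ 0.02785533 -0.35216642  0.06485342] 14.975
[109, 102, 100, 109, 106, 104, 98, 88, 74, 56, 57, 90, 124, 131, 132, 132, 132, 132, 132, 132, 132, 130, 130, 131, 131, 130, 129, 129, 129, 129, 130, 128, 128, 128, 129, 125, 126, 122, 88, 57, 51, 74, 129, 157]
```

Still sliding; I'll continue in small steps.

```bash
python3 -m creep '{"translation":[[0.2,-0.03,0],[0.4,-0.07,0],[0.6,-0.1,0],[0.6,-0.1,0]],"delta_rot":[[0,0,0],[0,0,0],[0,0,0],[0,0,0]],"hand":[1,1,1,1]}'; python3 tr.py
python3 -m creep '{"translation":[[0.2,-0.03,0],[0.4,-0.07,0],[0.6,-0.1,0],[0.6,-0.1,0]],"delta_rot":[[0,0,0],[0,0,0],[0,0,0],[0,0,0]],"hand":[1,1,1,1]}'; python3 tr.py
```

```text
clock: 15.48
position: [483.4, 301.5, 92.9]
ee_rot: [0.971, -0.083, -0.224, -0.019]
contact_force: [-1.6, 0.9, 2.0]
gripper_width: 23.2
grasp_force: 60.2
fence moved 51.73725398121099 tip-to-fence: entry -0.38181123651308013 tip [5.92210460e+02 2.82778382e+02 5.11383541e-03] F [-0.89876055 -0.33694331  0.90944362] T [-0.00967552 -0.26696533  0.02867078] 15.575
[102, 111, 107, 101, 100, 98, 104, 90, 66, 54, 60, 100, 126, 131, 132, 132, 132, 131, 131, 130, 130, 131, 131, 130, 129, 129, 130, 130, 130, 128, 128, 129, 129, 125, 127, 128, 127, 119, 81, 55, 53, 79, 132, 158]
clock: 16.08
position: [489.2, 300.5, 93.0]
ee_rot: [0.971, -0.083, -0.224, -0.019]
contact_force: [-2.4, -0.7, 1.1]
gripper_width: 23.2
grasp_force: 60.3
fence moved 56.40645122829956 tip-to-fence: entry 0.8510726170517913 tip [5.98031702e+02 2.81804383e+02 1.97999377e-02] F [-3.13070863  0.45195916  1.30679642] T [ 0.07048146 -0.02108818  0.00340408] 16.175
[108, 106, 102, 99, 111, 102, 98, 91, 71, 54, 58, 97, 125, 130, 131, 131, 131, 130, 130, 130, 130, 130, 130, 129, 128, 130, 130, 130, 128, 128, 129, 129, 127, 128, 128, 128, 128, 119, 88, 56, 49, 73, 125, 156]
```

```bash
python3 -m creep '{"translation":[[0.1,-0.02,0],[0.2,-0.03,0],[0.3,-0.05,0],[0.4,-0.07,0],[0.4,-0.07,0]],"delta_rot":[[0,0,0],[0,0,0],[0,0,0],[0,0,0],[0,0,0]],"hand":[1,1,1,1,1]}'; python3 tr.py
python3 -m creep '{"translation":[[0.1,-0.02,0],[0.2,-0.03,0],[0.3,-0.05,0],[0.4,-0.07,0],[0.4,-0.07,0]],"delta_rot":[[0,0,0],[0,0,0],[0,0,0],[0,0,0],[0,0,0]],"hand":[1,1,1,1,1]}'; python3 tr.py
```

```text
clock: 16.8
position: [493.2, 299.8, 93.0]
ee_rot: [0.971, -0.083, -0.224, -0.019]
contact_force: [-2.9, 1.4, 2.4]
gripper_width: 23.3
grasp_force: 60.3
fence moved 56.40736489977135 tip-to-fence: entry 4.996282876039395 tip [6.02121171e+02 2.81120939e+02 4.15881511e-02] F [-2.73416092  0.54745652  1.48989636] T [0.10805623 0.07877113 0.08509101] 16.9
[111, 107, 101, 101, 110, 105, 100, 92, 72, 53, 54, 88, 122, 128, 129, 129, 129, 128, 127, 128, 129, 129, 129, 127, 126, 129, 129, 129, 127, 126, 127, 127, 123, 125, 126, 126, 127, 118, 87, 54, 47, 69, 124, 156]
clock: 17.52
position: [497.3, 299.1, 93.0]
ee_rot: [0.971, -0.083, -0.224, -0.019]
contact_force: [-3.4, 0.1, 1.7]
gripper_width: 23.4
grasp_force: 60.2
fence moved 56.40645122829956 tip-to-fence: entry 9.037249330340323 tip [ 6.06100014e+02  2.80420217e+02 -2.51359475e-03] F [-2.07929595  0.04015485  2.08663576] T [0.06975386 0.03788645 0.05586726] 17.625
[111, 108, 106, 103, 114, 109, 102, 92, 73, 50, 49, 78, 118, 127, 128, 128, 128, 126, 126, 127, 127, 128, 128, 125, 124, 126, 126, 127, 124, 125, 125, 125, 121, 124, 125, 125, 125, 116, 87, 53, 45, 67, 123, 155]
```

The fence has stopped at 56.4 mm and the blade is wedging under with little force. Next it has to pass the step.

```bash
python3 -m creep '{"translation":[[0.1,-0.02,0],[0.2,-0.03,0],[0.3,-0.05,0],[0.4,-0.07,0],[0.4,-0.07,0]],"delta_rot":[[0,0,0],[0,0,0],[0,0,0],[0,0,0],[0,0,0]],"hand":[1,1,1,1,1]}'; python3 tr.py
python3 -m creep '{"translation":[[0.1,-0.02,0],[0.2,-0.03,0],[0.3,-0.05,0],[0.4,-0.07,0],[0.4,-0.07,0]],"delta_rot":[[0,0,0],[0,0,0],[0,0,0],[0,0,0],[0,0,0]],"hand":[1,1,1,1,1]}'; python3 tr.py
```

```text
clock: 18.25
position: [501.3, 298.4, 93.0]
ee_rot: [0.971, -0.083, -0.224, -0.019]
contact_force: [-2.9, 0.6, 1.1]
gripper_width: 22.9
grasp_force: 60.2
fence moved 56.40736489977135 tip-to-fence: entry 13.092563750003269 tip [6.10096011e+02 2.79723779e+02 2.61660023e-02] F [-3.1496225   0.48292455  1.11266424] T [ 0.04486249 -0.00778287  0.02930855] 18.35
[112, 110, 108, 103, 114, 109, 101, 95, 75, 50, 46, 73, 114, 123, 125, 126, 126, 124, 124, 125, 125, 126, 126, 123, 122, 125, 125, 125, 122, 123, 122, 122, 118, 120, 121, 123, 122, 114, 87, 52, 42, 66, 123, 155]
clock: 18.98
position: [505.2, 297.8, 92.9]
ee_rot: [0.971, -0.083, -0.224, -0.019]
contact_force: [-4.2, 2.0, 1.4]
gripper_width: 23.2
grasp_force: 60.2
fence moved 56.40736489977135 tip-to-fence: entry 17.16202254085105 tip [6.14100187e+02 2.78996955e+02 2.82134041e-02] F [-3.0427075   0.66093803  1.4321585 ] T [ 0.04216777 -0.07540027 -0.00916365] 19.075
[112, 110, 107, 103, 114, 109, 106, 98, 80, 51, 43, 64, 108, 120, 122, 123, 123, 121, 121, 122, 122, 123, 123, 119, 118, 121, 122, 122, 118, 120, 121, 121, 116, 117, 120, 121, 121, 112, 89, 53, 40, 64, 123, 155]
```

```bash
python3 -m creep '{"translation":[[-0.08,0.01,-0.22],[-0.15,0.03,-0.46],[-0.21,0.04,-0.71],[-0.27,0.05,-0.97],[-0.32,0.06,-1.23],[-0.36,0.06,-1.49],[-0.41,0.07,-1.76],[-0.44,0.08,-2.03]],"delta_rot":[[-0.2,-1.2,0],[-0.4,-2.5,0],[-0.6,-3.7,0],[-0.9,-4.9,0],[-1.1,-6.2,0],[-1.3,-7.4,0],[-1.5,-8.6,0],[-1.7,-9.85,0]],"hand":[1,1,1,1,1,1,1,1]}'; python3 tr.py
```

```text
clock: 20.08
position: [500.6, 298.5, 72.5]
ee_rot: [0.987, -0.084, -0.138, -0.012]
contact_force: [-1.0, 0.0, -0.1]
gripper_width: 23.8
grasp_force: 60.0
fence moved 56.40736489977135 tip-to-fence: entry 26.83563426723373 tip [6.23643515e+02 2.77413371e+02 2.69050334e-01] F [-0.72488091  0.38101367 -1.49355237] T [-0.11824452 -0.33800233  0.02278914] 20.175
[111, 107, 102, 101, 114, 109, 102, 96, 80, 51, 42, 63, 108, 120, 122, 122, 123, 119, 120, 122, 122, 122, 122, 119, 119, 122, 123, 123, 118, 120, 121, 120, 115, 118, 119, 120, 120, 111, 89, 52, 40, 63, 122, 156]
```

```bash
python3 -m creep '{"translation":[[0.02,0,-0.27],[0.05,-0.01,-0.55],[0.08,-0.01,-0.83],[0.12,-0.02,-1.11],[0.16,-0.03,-1.4],[0.21,-0.04,-1.69],[0.26,-0.04,-1.98],[0.31,-0.05,-2.28]],"delta_rot":[[-0.2,-1.2,0],[-0.4,-2.5,0],[-0.6,-3.7,0],[-0.9,-4.9,0],[-1.1,-6.2,0],[-1.3,-7.4,0],[-1.5,-8.6,0],[-1.7,-9.85,0]],"hand":[1,1,1,1,1,1,1,1]}'; python3 tr.py
```

```text
clock: 21.18
position: [503.8, 298.1, 49.7]
ee_rot: [0.995, -0.085, -0.051, -0.004]
contact_force: [-0.8, -0.7, -1.8]
gripper_width: 23.4
grasp_force: 60.0
fence moved 56.40736489977135 tip-to-fence: entry 40.58896907514036 tip [6.37202521e+02 2.75109250e+02 1.74884946e-01] F [-0.21345904 -0.58709691 -0.56500123] T [-0.12471468 -0.1832211  -0.02841766] 21.275
[108, 101, 98, 98, 108, 104, 101, 94, 78, 50, 42, 64, 108, 120, 122, 123, 123, 121, 122, 122, 123, 123, 124, 121, 120, 122, 123, 124, 121, 121, 121, 121, 117, 118, 120, 121, 121, 113, 85, 50, 40, 66, 123, 156]
```

```bash
python3 -m creep '{"translation":[[0.1,-0.02,-0.09],[0.25,-0.04,-0.18],[0.4,-0.07,-0.27],[0.55,-0.09,-0.36],[0.7,-0.12,-0.45],[0.85,-0.14,-0.54],[1.0,-0.17,-0.63],[1.16,-0.2,-0.72]],"delta_rot":[[-0.1,-0.4,0],[-0.1,-0.7,0],[-0.2,-1.1,0],[-0.3,-1.5,0],[-0.3,-1.9,0],[-0.4,-2.2,0],[-0.4,-2.6,0],[-0.5,-2.95,0]],"hand":[1,1,1,1,1,1,1,1]}'; python3 look.py c5; python3 tr.py
```

```text
clock: 22.28
position: [515.4, 296.0, 42.7]
ee_rot: [0.996, -0.085, -0.026, -0.002]
contact_force: [-2.5, -0.0, -1.4]
gripper_width: 23.4
grasp_force: 60.0
[515.36285862 296.0168065   42.66925735] [-2.54670953 -0.01394667 -1.40753553] tip [6.51353012e+02 2.72629373e+02 2.57629113e-01] [ 0.18078153  0.66555569 -0.08225421] 22.275
fence moved 56.40736489977135 tip-to-fence: entry 55.05986506246862 tip [6.51458350e+02 2.72623554e+02 2.78536498e-01] F [-1.75659369  0.31626159 -0.5059441 ] T [ 0.09372666  0.47760246 -0.02705125] 22.475
[119, 119, 120, 121, 115, 104, 99, 94, 77, 48, 40, 57, 103, 118, 121, 122, 123, 120, 121, 121, 121, 122, 122, 118, 117, 121, 121, 121, 116, 119, 120, 119, 115, 116, 118, 119, 120, 111, 89, 52, 40, 65, 123, 156]
```

View pics/c5.png

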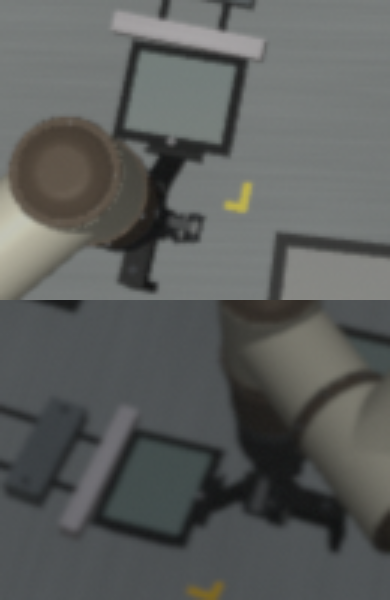

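The panel is square to the fence and on the blade. The turned-up edge is just behind its rear edge (top crop, (170,150)). I'll close the last few mm by feel.

```bash
for i in 1 2 3; do python3 -m creep '{"translation":[[0.05,-0.01,0],[0.1,-0.02,0],[0.1,-0.02,0]],"delta_rot":[[0,0,0],[0,0,0],[0,0,0]],"hand":[1,1,1]}' | grep -E "force|pos"; python3 -c "
from bench import *
s=read_state();print(s['contact_force'],s['wrist_torque'])"; done
```

```text
position: [516.3, 295.8, 42.7]
contact_force: [-2.3, 0.7, -0.9]
grasp_force: 60.0
[-2.33173998  0.65380299 -0.88775866] [ 0.13814882  0.61237761 -0.00842981]
position: [517.4, 295.7, 42.7]
contact_force: [-2.0, 0.7, -0.6]
grasp_force: 60.0
[-1.97323707  0.65545554 -0.60422315] [0.16618102 0.63403888 0.00073738]
position: [518.4, 295.5, 42.7]
contact_force: [-2.7, 0.5, -0.6]
grasp_force: 60.0
[-2.71897899  0.51530827 -0.56384321] [0.17186179 0.63634777 0.02672433]
```

```bash
python3 -m creep '{"translation":[[0.05,-0.01,0],[0.1,-0.02,0],[0.1,-0.02,0]],"delta_rot":[[0,0,0],[0,0,0],[0,0,0]],"hand":[1,1,1]}' | grep -E "_force|pos"; python3 tr.py;  python3 -m creep '{"translation":[[0.03,0,0],[0.05,-0.01,0],[0.05,-0.01,0]],"delta_rot":[[0,0,0],[0,0,0],[0,0,0]],"hand":[1,1,1]}' | grep -E "_force|pos"; python3 tr.py
```

```text
position: [519.4, 295.3, 42.7]
contact_force: [-1.9, 0.9, -1.2]
grasp_force: 60.0
fence moved 56.40736489977135 tip-to-fence: entry 59.03403760701036 tip [6.55363641e+02 2.71884061e+02 2.59243500e-01] F [-2.41581462  0.11378127 -0.37299827] T [0.20337659 0.64151086 0.0408317 ] 24.075
[119, 119, 120, 121, 121, 117, 105, 96, 83, 52, 38, 54, 99, 113, 119, 120, 120, 116, 118, 119, 119, 120, 121, 116, 117, 119, 120, 121, 117, 118, 119, 118, 114, 116, 118, 119, 119, 111, 88, 51, 38, 61, 122, 156]
position: [519.8, 295.2, 42.7]
contact_force: [-1.9, 1.2, 0.1]
grasp_force: 60.0
fence moved 56.40736489977135 tip-to-fence: entry 59.48855942933201 tip [6.55802819e+02 2.71756268e+02 2.40995897e-01] F [-2.8578225  -0.01190699 -0.92148317] T [0.24228364 0.68834907 0.01424843] 24.55
[119, 119, 120, 121, 121, 120, 107, 97, 84, 52, 38, 52, 98, 113, 118, 120, 120, 116, 116, 118, 119, 120, 121, 116, 115, 120, 120, 120, 116, 118, 119, 118, 114, 116, 118, 119, 119, 111, 88, 50, 39, 62, 122, 155]
```

```bash
for i in 1 2 ; do python3 -m creep '{"translation":[[0.05,-0.01,0],[0.1,-0.02,0],[0.1,-0.02,0]],"delta_rot":[[0,0,0],[0,0,0],[0,0,0]],"hand":[1,1,1]}' | grep -E "t_force|pos"; python3 -c "
from bench import *
s=read_state();print(s['contact_force'],s['wrist_torque'])"; done
```

```text
position: [520.9, 295.0, 42.7]
contact_force: [-2.8, 0.1, -0.6]
[-2.82841028  0.10413062 -0.60986068] [ 0.25676508  0.7218517  -0.00472455]
position: [521.7, 294.8, 42.7]
contact_force: [-4.1, 1.2, -0.8]
[-4.13942979  1.18777038 -0.81448   ] [0.38945541 0.96908688 0.04338259]
```

```bash
python3 -m creep '{"translation":[[0.03,0,0],[0.05,-0.01,0],[0.05,-0.01,0]],"delta_rot":[[0,0,0],[0,0,0],[0,0,0]],"hand":[1,1,1]}' | grep -E "t_force|pos"; python3 tr.py
```

```text
position: [522.0, 294.7, 42.7]
contact_force: [-5.4, 2.5, 0.2]
fence moved 56.40736489977135 tip-to-fence: entry 61.70150830671294 tip [6.57973341e+02 2.71320925e+02 1.95228902e-01] F [-5.22484892  0.94706932  0.61123071] T [0.51141425 1.31092119 0.04908811] 25.775
[119, 119, 120, 122, 121, 121, 116, 102, 89, 56, 39, 49, 90, 105, 114, 117, 118, 112, 114, 115, 118, 119, 119, 113, 112, 118, 119, 119, 114, 116, 118, 117, 111, 114, 116, 118, 119, 111, 92, 53, 37, 60, 122, 156]
```

Firmly seated: 1 mm more added about 3 N with the fence at its end. Now I tilt the nose up slightly, back away from the fence and lift.

```bash
python3 -m creep '{"translation":[[-0.1,0.02,0.05],[-0.2,0.03,0.1],[-0.3,0.05,0.2],[-0.4,0.07,0.35],[-0.5,0.09,0.5],[-0.6,0.1,0.7],[-0.7,0.12,0.9],[-0.8,0.14,1.1]],"delta_rot":[[-0.1,-0.7,0],[-0.2,-1.4,0],[-0.4,-2.2,0],[-0.5,-3,0],[-0.6,-3.7,0],[-0.8,-4.5,0],[-0.9,-5.2,0],[-1,-5.9,0]],"hand":[1,1,1,1,1,1,1,1]}'
python3 -m creep '{"translation":[[-0.3,0.05,0.3],[-0.6,0.1,0.8],[-1,0.17,1.5],[-1.5,0.25,2.3],[-2,0.34,3.2],[-2.4,0.41,4],[-2.6,0.45,4.5],[-2.6,0.45,4.6]],"delta_rot":[[0,0,0],[0,0,0],[0,0,0],[0,0,0],[0,0,0],[0,0,0],[0,0,0],[0,0,0]],"hand":[1,1,1,1,1,1,1,1]}';python3 look.py c6
```

```text
clock: 26.78
position: [514.3, 296.1, 53.9]
ee_rot: [0.996, -0.085, 0.026, 0.002]
contact_force: [0.1, 0.9, -1.8]
gripper_width: 22.9
grasp_force: 60.0
clock: 27.78
position: [488.4, 300.8, 100.2]
ee_rot: [0.996, -0.085, 0.026, 0.002]
contact_force: [0.4, -0.4, -3.2]
gripper_width: 23.5
grasp_force: 60.1
[488.35213986 300.7689086  100.22783175] [ 0.40138859 -0.39230163 -3.24050594] tip [627.97125595 276.81454413  72.44778775] [0.04102262 0.32167468 0.02184438] 27.775
```

View pics/c6.png

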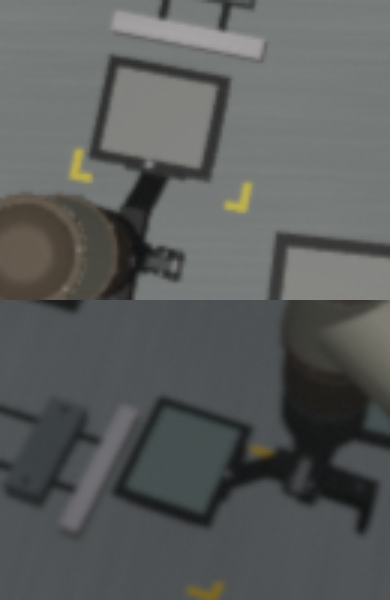

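The cover sits on the blade up to the turned-up edge, and the fence stayed at its end. Next I measure the cover's pose relative to the tool.

```bash
cat > pan.py <<'E'
from m import *
import sys
x0,y0,x1,y1=map(int,sys.argv[1:5]); z=float(sys.argv[5]);t=int(sys.argv[6])
s=read_state();M=R.from_quat(s['ee_rot']).as_matrix();yaw=np.arctan2(M[1,0],M[0,0])
w,r,b=rect((x0,y0,x1,y1),t,z)
e=b[1]-b[0];a=np.degrees(np.arctan2(e[1],e[0]));a=(a+45)%90-45
d_=np.array(r[0])-s['position'][:2];c,sn=np.cos(yaw),np.sin(yaw)
print('centre',r[0],'size',r[1],'yaw',a,'toolyaw',np.degrees(yaw),'fwd/lat',d_@[c,sn],d_@[-sn,c],'pitch',np.degrees(np.arcsin(M[2,0])),s['position'])
h=onz('top',[[x0,y0],[x1,y1]],z)
E
python3 - <<'E'
from h import *
p=np.load('top.npz')['p'];g=cv2.cvtColor(p,cv2.COLOR_RGB2GRAY)
print(g[157:203:3,158:208:4])
E
for t in 70 80 ; do python3 pan.py 156 156 208 197 82.7 $t; python3 pan.py 156 156 208 190 82.7 $t; done
```

```text
[[121 122 117 121 122 123 122 122 121 120 112 105 140]
 [120 120  77  47  55  83 109 118 120 120 120 121 121]
 [118 119  54 123 108  78  54  48  57  85 112 121 123]
 [120 120  48 129 130 129 130 126 108  73  56  51  75]
 [119 117  53 130 129 129 129 131 130 130 130  91  87]
 [118 112  74 129 130 130 130 130 130 130 130  63 107]
 [119 105  91 129 129 129 130 130 131 129 131  52 120]
 [118  86 117 130 130 130 130 130 130 130 130  49 121]
 [119  58 127 129 130 130 130 130 130 130 129  50 121]
 [121  50 130 130 130 131 130 131 130 130 119  56 120]
 [118  51 131 131 131 130 130 131 130 131 104  69 121]
 [117  50 100 121 130 130 130 130 131 132  73  90 122]
 [119  87  65  51  51  88 102 123 131 131  56 115 120]
 [123 119 119 116  75  61  51  51  52  68  52 121 121]
 [165 119 120 119 116  20  28  75  66  82  62 120 120]
 [119 118 120 119  80  24  22 118 120 121 121 122 121]]
centre (613.2835693359375, 284.1240234375) size (114.98560333251953, 101.8685073852539) yaw -9.263542 toolyaw -9.76684541096731 fwd/lat 125.9225530437754 5.0484676769040036 pitch 2.988239242204066 [488.32969096 300.51013554  99.69719744]
centre (618.909423828125, 283.1806640625) size (114.95179748535156, 90.607177734375) yaw -9.161575 toolyaw -9.76684541096731 fwd/lat 131.62689845868925 5.0731469195568195 pitch 2.988239242204066 [488.32969096 300.51013554  99.69719744]
centre (613.1412353515625, 284.0894470214844) size (116.49260711669922, 103.39644622802734) yaw -9.338337 toolyaw -9.76684541096731 fwd/lat 125.78814753349884 4.99024697216894 pitch 2.988239242204066 [488.32969096 300.51013554  99.69719744]
centre (619.4015502929688, 283.0953369140625) size (116.72518920898438, 91.23295593261719) yaw -8.804447 toolyaw -9.76684541096731 fwd/lat 132.12636698808512 5.0725404517220944 pitch 2.988239242204066 [488.32969096 300.51013554  99.69719744]
```

```bash
python3 -m creep '{"translation":[[0,-0.4,0.2],[0,-1.2,0.5],[0,-2.4,0.8],[0,-4,1.1],[0,-6,1.3],[-0.1,-8.2,1.5],[-0.2,-10.4,1.5],[-0.3,-12.6,1.5]],"delta_rot":[[0,0,0],[0,0,0],[0,0,0],[0,0,0],[0,0,0],[0,0,0],[0,0,0],[0,0,0]],"hand":[1,1,1,1,1,1,1,1]}' >/dev/null
python3 -m creep '{"translation":[[0,-2.2,0],[-0.1,-4.4,0],[-0.1,-6.6,0],[-0.2,-8.8,0],[-0.3,-11,0],[-0.4,-13.2,0],[-0.5,-15.4,0],[-0.6,-17.6,0]],"delta_rot":[[0,0,0],[0,0,0],[0,0,0],[0,0,0],[0,0,0],[0,0,0],[0,0,0],[0,0,0]],"hand":[1,1,1,1,1,1,1,1]}'
python3 -m creep '{"translation":[[0,-2.2,0],[-0.1,-4.4,0],[-0.1,-6.6,0],[-0.2,-8.8,0],[-0.3,-11,0],[-0.4,-13.2,0],[-0.5,-15.4,0],[-0.5,-17.6,0]],"delta_rot":[[0,0,0],[0,0,-0.1],[0,0,-0.2],[0,0,-0.3],[0,0,-0.4],[0,0,-0.5],[0,0,-0.5],[0,0,-0.5]],"hand":[1,1,1,1,1,1,1,1]}' >/dev/null
python3 -m creep '{"translation":[[0,-1.6,0],[-0.1,-2.8,0],[-0.1,-3.6,0],[-0.1,-4.1,0],[-0.1,-4.4,0],[-0.1,-4.5,0],[-0.1,-4.5,0]],"delta_rot":[[0,0,0],[0,0,0],[0,0,0],[0,0,0],[0,0,0],[0,0,0],[0,0,0]],"hand":[1,1,1,1,1,1,1]}'
sed -i "s/t\[140:240,130:260\]/t[140:240,310:440]/;s/p\[230:330,190:320\]/p[120:220,240:370]/" look.py; python3 look.py c7
```

```text
clock: 29.88
position: [479.0, -2.9, 114.7]
ee_rot: [0.996, -0.085, 0.026, 0.002]
contact_force: [0.5, 0.5, -2.8]
gripper_width: 23.1
grasp_force: 60.0
clock: 31.75
position: [473.4, -222.3, 114.7]
ee_rot: [0.996, -0.089, 0.026, 0.002]
contact_force: [0.0, 0.1, -3.3]
gripper_width: 23.2
grasp_force: 60.0
[ 473.36220429 -222.25984965  114.73213463] [ 0.00333785  0.07284431 -3.29441735] tip [ 612.75289302 -247.43625951   86.88569349] [-0.02193303  0.29520988  0.0227048 ] 31.75
```

View pics/c7.png

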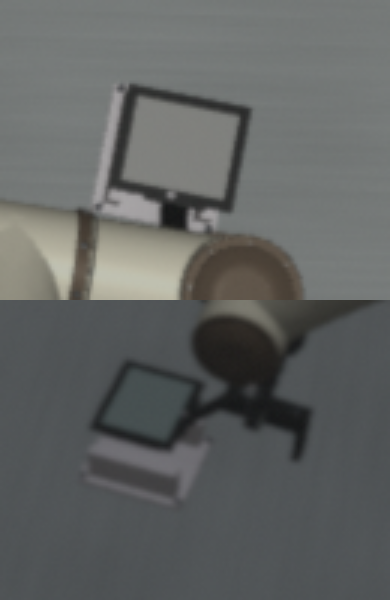

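The cover is above the stand, still seated (top crop, (180,145)). I'll measure its exact offset to the stand centre.

```bash
for t in 65 75; do python3 pan.py 344 162 398 212 97.7 $t;done
python3 - <<'E'
from m import *
# front/side edges from dark rim pixels, excluding rear: hull corners
w,r,b=rect((344,162,398,212),75,97.7); print(np.round(b,1).tolist())
a=np.radians(-9.9);ex=np.array([np.cos(a),np.sin(a)]);ey=np.array([-ex[1],ex[0]])
q=w-[598.6,-240.1];X=q@ex;Y=q@ey;print('X',np.percentile(X,[1,99]),'Y',np.percentile(Y,[1,99]))
for lo,hi in((-50,-20),(20,50)):
    k=(Y>lo)&(Y<hi);print('side',lo,'front',X[k].max(),'rear',X[k].min())
for lo,hi in((-30,-5),(5,30)):
    k=(X>lo)&(X<hi);print('x',lo,'Y',Y[k].min(),Y[k].max())
E
```

```text
centre (591.5162963867188, -237.22132873535156) size (115.79104614257812, 114.35958099365234) yaw -9.714714 toolyaw -10.236332661276471 fwd/lat 118.94265620593943 6.254099160399461 pitch 2.9907136442672058 [ 473.3554281  -222.23872456  114.71479031]
centre (591.8052978515625, -237.34683227539062) size (117.16801452636719, 115.17313385009766) yaw -9.825756 toolyaw -10.236332661276471 fwd/lat 119.24936075249248 6.181951351230657 pitch 2.9907136442672058 [ 473.3554281  -222.23872456  114.71479031]
[[525.0999755859375, -285.20001220703125], [638.5, -304.8999938964844], [658.5, -189.39999389648438], [545.0999755859375, -169.8000030517578]]
X [-63.9990703   50.36789149] Y [-56.8270752   59.97243087]
side -50 front 50.483260612113 rear -54.934573848122525
side 20 front 50.30123517213434 rear -51.471256512000096
x -30 Y -56.55639117669583 60.00870725819265
x 5 Y -56.9956979448325 60.15141414813474
```

```bash
python3 -m creep '{"translation":[[0.02,-0.03,-0.2],[0.04,-0.06,-0.6],[0.07,-0.11,-1.1],[0.07,-0.11,-1.7],[0.07,-0.11,-2.3],[0.07,-0.11,-2.8],[0.07,-0.11,-3.1],[0.07,-0.11,-3.2]],"delta_rot":[[0.1,0.5,0],[0.2,1,0],[0.3,1.5,0],[0.4,2,0],[0.5,2.5,0],[0.5,2.95,0],[0.5,2.95,0],[0.5,2.95,0]],"hand":[1,1,1,1,1,1,1,1]}'
python3 - <<'E'
from h import *
s=read_state();M=R.from_quat(s['ee_rot']).as_matrix();print(s['position'],np.degrees(np.arcsin(M[2,0])),s['wrist_torque'])
snap('top')
E
python3 - <<'E'
from m import *
w,r,b=rect((344,162,398,212),75,59)
a=np.radians(-9.9);ex=np.array([np.cos(a),np.sin(a)]);ey=np.array([-ex[1],ex[0]])
q=w-[598.6,-240.1];X=q@ex;Y=q@ey
for lo,hi in((-50,-20),(20,50)):
    k=(Y>lo)&(Y<hi);print('side',lo,'front',X[k].max(),'rear',X[k].min())
for lo,hi in((-30,-5),(5,30)):
    k=(X>lo)&(X<hi);print('x',lo,'Y',Y[k].min(),Y[k].max())
E
```

```text
clock: 32.85
position: [473.9, -223.5, 82.5]
ee_rot: [0.996, -0.089, -0.0, 0.0]
contact_force: [-0.4, 0.0, -3.0]
gripper_width: 23.1
grasp_force: 60.0
[ 473.91569539 -223.51662488   82.48348268] -0.020141750001870868 [0.07291154 0.17992012 0.02795554]
side -50 front 48.995501197005986 rear -52.997846027094944
side 20 front 48.62963641630901 rear -52.99038978342127
x -30 Y -58.198213199961245 57.1325451358481
x 5 Y -58.199598661833406 57.26903254462091
```

```bash
python3 -m creep '{"translation":[[0.07,0.01,-0.05],[0.14,0.03,-0.12],[0.14,0.03,-0.2],[0.14,0.03,-0.27],[0.14,0.03,-0.34],[0.14,0.03,-0.41],[0.14,0.03,-0.48],[0.14,0.03,-0.55]],"delta_rot":[[0,0,0],[0,0,0],[0,0,0],[0,0,0],[0,0,0],[0,0,0],[0,0,0],[0,0,0]],"hand":[1,1,1,1,1,1,1,1]}'
python3 -m creep '{"translation":[[0,0,-0.07],[0,0,-0.15],[0,0,-0.25],[0,0,-0.4],[0,0,-0.5],[0,0,-0.6],[0,0,-0.7],[0,0,-0.7]],"delta_rot":[[0,0,0],[0,0,0],[0,0,0],[0,0,0],[0,0,0],[0,0,0],[0,0,0],[0,0,0]],"hand":[1,1,1,1,1,1,1,1]}'
python3 -c "
from h import *
snap('top')"
cat > st.py <<'E'
from m import *
w,r,b=rect((344,162,398,212),75,54)
a=np.radians(-9.9);ex=np.array([np.cos(a),np.sin(a)]);ey=np.array([-ex[1],ex[0]])
q=w-[598.6,-240.1];X=q@ex;Y=q@ey
for lo,hi in((-50,-20),(20,50)):
    k=(Y>lo)&(Y<hi);print('side',lo,'front',X[k].max(),'rear',X[k].min())
for lo,hi in((-30,-5),(5,30)):
    k=(X>lo)&(X<hi);print('x',lo,'Y',Y[k].min(),Y[k].max())
s=read_state();M=R.from_quat(s['ee_rot']).as_matrix();print(s['position'],np.degrees(np.arcsin(M[2,0])),s['wrist_torque'],s['contact_force'])
E
python3 st.py
```

```text
clock: 33.9
position: [475.4, -223.3, 77.2]
ee_rot: [0.996, -0.089, -0.0, 0.0]
contact_force: [-1.3, -0.4, -2.6]
gripper_width: 22.8
grasp_force: 60.1
clock: 34.9
position: [475.6, -223.3, 70.1]
ee_rot: [0.996, -0.089, 0.0, 0.0]
contact_force: [-1.1, 1.4, -1.3]
gripper_width: 22.9
grasp_force: 60.2
side -50 front 51.03858784861654 rear -52.17001308643759
side 20 front 50.93957788263096 rear -52.91758418176883
x -30 Y -57.50000181878987 57.476189346588946
x 5 Y -57.671264281871686 57.35810124501348
[ 475.58608957 -223.25806999   70.15990256] 0.01802368342267632 [ 0.00184302  0.21520398 -0.01195705] [-0.94022027 -0.68248508 -1.31769067]
```

The cover rests on the rails, centred and square within about 1 mm, and the blade is 8 mm below it. Now I withdraw.

```bash
python3 -m creep '{"translation":[[-0.3,0.05,-0.1],[-0.9,0.16,-0.1],[-1.7,0.31,-0.1],[-2.7,0.49,-0.1],[-3.7,0.67,-0.1],[-4.7,0.85,-0.1],[-5.7,1.03,-0.1],[-6.7,1.21,-0.1]],"delta_rot":[[0,0,0],[0,0,0],[0,0,0],[0,0,0],[0,0,0],[0,0,0],[0,0,0],[0,0,0]],"hand":[1,1,1,1,1,1,1,1]}'
python3 -m creep '{"translation":[[-1,0.18,0],[-2,0.36,0],[-2.8,0.51,0],[-3.2,0.58,0],[-3.2,0.58,-1],[-3.2,0.58,-2],[-3.2,0.58,-2.7],[-3.2,0.58,-3]],"delta_rot":[[0,0,0],[0,0,0],[0,0,0],[0,0,0],[0,0,0],[0,0,0],[0,0,0],[0,0,0]],"hand":[1,1,1,1,1,1,1,1]}'
python3 -c "
from h import *
snap('top')"
python3 st.py
```

```text
clock: 35.95
position: [407.8, -211.0, 69.3]
ee_rot: [0.996, -0.089, 0.0, 0.0]
contact_force: [-0.3, -0.8, -1.2]
gripper_width: 23.6
grasp_force: 60.2
clock: 36.95
position: [376.2, -205.3, 38.4]
ee_rot: [0.996, -0.089, -0.001, 0.0]
contact_force: [0.1, -0.3, -1.9]
gripper_width: 22.9
grasp_force: 60.2
side -50 front 51.03858784861654 rear -49.60462247854532
side 20 front 51.05520274748366 rear -46.53510259073745
x -30 Y -57.50000181878987 57.476189346588946
x 5 Y -57.671264281871686 57.45202608595451
[ 376.12469889 -205.32433737   38.32273656] -0.09431013346549688 [0.04057277 0.00937613 0.00165914] [-0.57244941  0.50420394 -1.35480636]
```

```bash
python3 -m creep '{"translation":[[0,0,-0.1],[0,0,-0.2],[0,0,-0.26],[0,0,-0.3],[0,0,-0.3],[0,0,-0.3]],"delta_rot":[[0,0,0],[0,0,0],[0,0,0],[0,0,0],[0,0,0],[0,0,0]],"hand":[1,1,1,1,1,1]}'
```

```text
clock: 37.75
position: [376.5, -205.4, 36.3]
ee_rot: [0.996, -0.089, 0.0, 0.0]
contact_force: [-0.4, 0.6, -1.2]
gripper_width: 23.4
grasp_force: 60.2
```

```bash
python3 -m creep '{"translation":[[0,0,-0.05],[0,0,-0.08],[0,0,-0.1],[0,0,-0.1]],"delta_rot":[[0,0,0],[0,0,0],[0,0,0],[0,0,0]],"hand":[1,1,1,1]}'
python3 -m creep '{"translation":[[0,0,-0.03],[0,0,-0.05],[0,0,-0.05]],"delta_rot":[[0,0,0],[0,0,0],[0,0,0]],"hand":[1,1,1]}'
```

```text
clock: 38.25
position: [376.4, -205.4, 35.3]
ee_rot: [0.996, -0.089, -0.0, 0.0]
contact_force: [-0.8, 0.0, 0.4]
gripper_width: 23.1
grasp_force: 60.4
clock: 38.62
position: [376.4, -205.4, 35.2]
ee_rot: [0.996, -0.089, -0.0, 0.0]
contact_force: [-3.0, 0.2, 6.5]
gripper_width: 23.3
grasp_force: 60.7
```

```bash
python3 -m creep '{"translation":[[0,0,0],[0,0,0],[0,0,0],[0,0,0],[0,0,0.3],[0,0,1],[0,0,2.5],[0,0,5]],"delta_rot":[[0,0,0],[0,0,0],[0,0,0],[0,0,0],[0,0,0],[0,0,0],[0,0,0],[0,0,0]],"hand":[3,4.5,6,6,6,6,6,6]}'
python3 -m creep '{"translation":[[-0.5,2,4],[-1,5,8],[-1,9,11],[0,14,13],[0,18,13],[0,21,13],[0,22,13],[0,22,13]],"delta_rot":[[0,0,0],[0,0,0],[0,0,0],[0,0,0],[0,0,0],[0,0,0],[0,0,0],[0,0,0]],"hand":[6,6,6,6,6,6,6,6]}'
sed -i "s/t\[140:240,310:440\]/t[145:285,280:420]/;s/p\[120:220,240:370\]/p[130:240,240:380]/" look.py; python3 look.py c8; python3 st.py
```

```text
clock: 39.62
position: [375.9, -205.3, 85.2]
ee_rot: [0.996, -0.089, -0.001, 0.0]
contact_force: [0.0, -0.5, 0.3]
gripper_width: 60.0
grasp_force: 0.0
clock: 40.62
position: [376.3, 14.8, 214.9]
ee_rot: [0.996, -0.089, 0.0, 0.0]
contact_force: [-0.4, -1.0, 0.8]
gripper_width: 60.2
grasp_force: 0.0
[376.2986322   14.75506266 214.89611317] [-0.41892667 -1.0119909   0.76193234] tip [514.09153994 -10.03228249 179.71455413] [ 0.0207682  -0.04461843 -0.02455433] 40.625
side -50 front 51.03858784861654 rear -50.074609359821366
side 20 front 51.05520274748366 rear -46.53510259073745
x -30 Y -57.50000181878987 57.476189346588946
x 5 Y -57.671264281871686 57.45202608595451
[376.25766749  14.03914757 214.69497729] -0.01649983753745235 [-0.01902237 -0.02944417  0.0251938 ] [0.19482684 0.43570711 0.20631902]
```

View pics/c8.png

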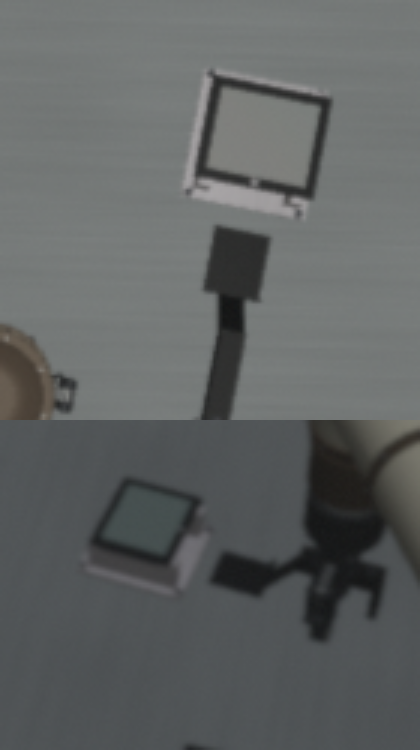

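The cover lies flat, centred and square across both rails, and the spatula stands free on the bench with the gripper clear.

```bash
python3 -c "
from bench import *
print(job_done())"
```

```text
the job is handed in; nothing more can be done
None
```

The job is handed in at about 41 s: the cover lies across both stand rails, measured square and about 1 mm off centre, the fence was pushed to its end, and the spatula stands released on the bench.

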